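Click the clutch tester's dial round to the index bar and press its cap

ROBOT

A 6-joint arm with a two-finger parallel gripper is mounted at the origin on the work surface. World frame = base frame: x ahead of the robot, y to its left, z up, the work surface at z = 0. Lengths are in m, angles in degrees, forces in N, time in s.
With the tool pointing down it reaches from about 0.275 to 0.725 m from the base axis. Payload 15.9 kg.
Tool frame: the origin (TCP) lies between the finger pads; the fingertips stand finger_overhang ahead of it and the grasp point (between the pads) lies 6 mm ahead of it (finger_overhang is the distance from the TCP to the fingertips, in m); z points along the fingers, y is the direction in which the jaws open and shut (so a half turn about z gives the same grasp; the last joint's range is limited). The gripper opens to 85 mm and grips with 20 to 120 N. Pads are 22 mm wide; open, the fingers measure 114 mm over their backs; the gripper's body (76 mm by 85 mm) begins 54 mm behind the grasp point. The pads swing forward as they close: fully open they stand 13 mm farther back than shut.
Start: joints at [63.14, 12.198, -1.971, 75.831, 0, 90], TCP at [0.226, 0.446, 0.223] pointing down, gripper open.
Joint ranges: [-170.91, 170.91], [-42.67, 98.43], [-65.05, 77.54], [-120.47, 116.71], [-90, 82.35], [-180, 180]. Speed limits (degrees/s): [108.29, 108.29, 136.94, 147.25, 180, 180].

INTERFACE

Orientations are given as [roll, pitch, yaw] about the fixed x, y, z axes, in that order (R = Rz(yaw) Ry(pitch) Rx(roll)).
In Python, from station import get_obs, get_image, camera_params, close_job, finger_overhang gives the robot as it stands.
- The arm moves only by the tool jog_arm, never from a script. Its argument "increments" is a list of rows, each an object with "jaw": the closure, from -1 (fully open) to 1 (shut), so that 0 is half open; "translation": the shift along the tool's x, y, z each as a share of 0.3 m, from -1 to 1, a list of three; "turn": the turn, a rotation vector about the tool's x, y, z each as a share of 180 degrees, from -1 to 1, a list of three. A call has 1 to 20 rows; each row shifts and turns the pose as measured when the row begins, along the tool's axes as they then stand; what a row does not reach is not made up. A row lasts 1/10 s, in which the tool goes at most 50 mm and 8.59 degrees, less where a joint would pass 70% of its speed; a pose out of reach is approached as far as the arm can. A call with a number of a shift or a turn outside -1 to 1 is refused whole. A call with a gripper value outside its range is refused whole. The fingers move at their own pace and stop on an object; "newtons" is the grip in N (left out, the last holds). Time passes only in rows, so rows that do not move let the fingers close. It gives the time, the measured TCP pose, the force and the opening at its end, in the units of the state.
- get_obs(): the state, without advancing time (a new reading comes with each control period).
- get_image(name): name is "scene" or "top" or "wrist"; returns (picture, depth): 384x512x3 uint8, red, green, blue; 384x512 float32, m along the optical axis (not along the pixel's ray), 0 where there is no reading.
- camera_params(name): a dict with "camera_matrix" (3x3 intrinsics, pixels), "camera_from_world" (4x4, takes a point from world to camera coordinates); the wrist camera has in their place "mount" (4x4, takes a point from camera to tool coordinates, whose origin is the TCP and whose axes are the flange's). Camera axes: x right, y down, z forward; pixel columns grow to the right and rows downward; lengths in m; the calibration is good to about 2 mm. The wrist camera is an equidistant fisheye: a pixel r from the principal point sees the ray r / f radians off the axis. A picture is of the moment at which its call begins: read the wrist's pose just before it. camera_params takes no time and is no camera call.
- close_job(): hands the job in, once; it reports no verdict.
The state is a dict: "clock": time; "joint_pos": joint angles; "dq": joint speeds; "tau": joint torques, N m; "tcp_pos": TCP position; "orientation": TCP orientation; "contact_force": force on the tool from outside, world axes, zero at the start; "wrist_torque": the same for the moment, N m; "grip_width": finger opening in m.
Only numpy, scipy, OpenCV 4.12 (cv2) and the standard library are available. Lean on these libraries where they do the work, as an engineer would, in place of code of your own. Each camera call takes 0.05 s, during which the arm holds its last target.

TASK

Set and run the grey clutch tester: with a fingertip on the big knurled steel dial, stroke it round until it clicks home in the detent where its black pointer line stands opposite the brass index bar, and only then press the steel cap beside the dial fully down and let it spring back up. Nothing is to be picked up: leave the loose pencil parts and the barrels in the rack where they are.

Things in the scene. Friction and masses are not known exactly. Their poses are not given: they have to be found in the camera images.
- tester: fixed grey housing of the clutch tester, 130 (x) by 200 (y) by 35 mm high, screwed to the table; origin at the centre of its underside, z up. Dial axis at its x 0, y +38 mm; cap axis at its x 0, y -62 mm
- dial (a joint): angle of the knurled dial, rad, growing clockwise seen from above; 0 = pointer line opposite the index bar. Detents every 0.5236 rad (30 degrees); starts 1 to 3 clicks short (-0.52, -1.05, -1.57; now and then caught half-way), so turn clockwise; end stops -2.3 and +1.2. Leaving a detent takes about 0.07 N m; well past half-way it snaps to the next when let go. It cannot be pushed down or lifted
- dial_top (a point): centre of the dial's flat steel top, on its upright turning axis. The dial is a plain disc 96 mm across (too wide to pinch) and 23 mm thick, finely knurled on the rim, its top 60 mm above the table; the top is bare and can be stroked anywhere
- dial_mark (a point): outer end of the black pointer line inlaid in the dial's top, 45 mm from the axis; it turns with the dial
- index_bar (a point): top of the small fixed brass index bar (14 by 6 mm, 18 mm above the housing, 7 mm lower than the dial's top) on the far (+x) side of the dial, 57.5 mm from the dial's axis
- cap (a joint): travel of the steel push cap in m: 0 = up, 0.007 = fully down; a spring brings it back up, 5 N holds it fully down
- cap_top (a point): centre of the top of the steel push cap on the tester, 26 mm across, pressed straight down; 100 mm from the dial's axis
- barrel0: orange pencil barrel, 12 mm across, 114 mm long, standing loose in the six-hole wooden rack (50 by 244 mm, 57 mm high); origin at its foot; leave alone
- barrel1: orange barrel like barrel0, in another hole of the rack; leave alone
- barrel2: orange barrel like barrel0, in another hole of the rack; leave alone
- housing: knurled steel clutch housing, 12 mm across, 46 mm high, standing loose on the table in front of the tester (robot's side); origin at its foot; leave alone
- pushcap0: loose steel push cap, 14 mm across, 18 mm high, standing in front of the tester; origin at its foot; leave alone
- pushcap1: loose steel push cap like pushcap0, standing at the tester's cap end (-y); leave alone
- plug: grey rubber eraser plug, 12 mm across, 16 mm high, standing behind the tester (+x); origin at its foot; leave alone
- ruler: stubby brass ruler, 18 by 90 by 5 mm, lying behind the tester (+x); origin at the centre of its underside; leave alone
Not all that is in view belongs to the job. Several things have the shape of the tester; the one meant has the colours described above.

How it is judged (in metres and radians):
On the way, in this order (a step that is already met when the one before it is completed fails the run):
1. the dial sits in the detent with its pointer line opposite the index bar (value of joint dial between -0.08 and 0.08 rad and velocity of joint dial between -0.3 and 0.3 rad/s), for 0.3 s.
2. the cap is pressed fully down with the dial so set (value of joint dial between -0.12 and 0.12 rad and value of joint cap above 0.0055 m), for 0.05 s.
At the end, for the whole second after the job is handed in: the dial rests in its detent at the index bar (within 0.08 rad), the cap has been pressed fully (5.5 mm or more of 7) after that and is up again, and all loose parts and barrels are within 20 mm of where they were (value of joint dial between -0.08 and 0.08 rad and velocity of joint dial between -0.1 and 0.1 rad/s and value of joint cap below 0.0015 m and distance of each of barrel0, barrel1, barrel2, housing, pushcap0, pushcap1, plug, ruler from where it was at the start of the episode below 0.02 m); the robot touches nothing.
It fails at once if the cap is pressed while the dial is not set at the index bar (value of joint cap above 0.003 m and not (value of joint dial between -0.2 and 0.2 rad)).
It fails at once if a loose part or barrel is lifted, carried or knocked away (20 mm) (distance of any of barrel0, barrel1, barrel2, housing, pushcap0, pushcap1, plug, ruler from where it was at the start of the episode above 0.02 m).
It also fails if it takes over 45 s, if anything falls off the work surface, if the arm or the gripper's body presses on something with over 40 N, if the wrist force passes 120 N, or if a joint passes its speed limit or range.

## Working session

There is one attempt and no reset: what is moved stays moved. The work goes in short steps, Python scripts to look and compute and a tool call to move; the robot and the scene stay as the last step left them, time stands still between calls to the robot, and variables do not carry over. Pictures are saved under pics/ and viewed, and the job is handed in when it is done.

Besides the shell and the picture viewer there is one more tool, called after ">>>" by a JSON object that holds its "fn" and its "kwargs". jog_arm: Moves the arm, as the interface text tells. Shift numbers are shares of 0.3 m and turn numbers shares of 180 degrees, none past 1 either way. Its arguments: {"type":"object","properties":{"increments":{"type":"array"},"newtons":{"type":"number"}},"required":["increments"]}

```bash
mkdir -p pics; ls
python3 - <<'E'
from station import *
import cv2,numpy as np
print(get_obs()); print(finger_overhang if not callable(finger_overhang) else finger_overhang())
for n in ("scene","top"):
    im,d=get_image(n); cv2.imwrite(f"pics/{n}0.png",im[:,:,::-1]); np.savez(f"{n}0.npz",im=im,d=d)
    p=camera_params(n); print(n,p)
print(camera_params("wrist"))
E
```

```text
pics
{'clock': 0.0, 'joint_pos': array([ 6.31414996e+01,  1.22260328e+01, -2.00763776e+00,  7.58309113e+01,
       -7.29328784e-04,  8.99989330e+01]), 'dq': array([ 0.19042915, -0.10196034, -0.07897028, -0.00825242, -0.00283042,
        0.03768428]), 'tau': array([ 1.49030304e-03, -6.86154270e+01,  4.87128460e+01,  1.71674439e-02,
        2.18136165e-04,  2.89654167e-06]), 'tcp_pos': array([0.22574379, 0.44575611, 0.22260961]), 'orientation': array([-1.79935418e+02,  7.28125612e-04,  1.53142567e+02]), 'contact_force': array([-0.62046518,  0.35922462,  0.06234628]), 'wrist_torque': array([-0.02161324, -0.01220479,  0.01810387]), 'grip_width': 0.08526716693459473}
0.025
scene {'camera_matrix': array([[361.63134259,   0.        , 260.58867049],
       [  0.        , 361.63134259, 185.36853123],
       [  0.        ,   0.        ,   1.        ]]), 'camera_from_world': array([[ 0.88191339,  0.4713576 ,  0.00712672, -0.41870957],
       [ 0.25585544, -0.46590047, -0.84703881, -0.08606493],
       [-0.39593784,  0.74883828, -0.53148327,  1.27056148],
       [ 0.        ,  0.        ,  0.   
[... 386 characters left out ...]
01],
       [ 5.17899025e-02,  1.81654795e-03, -9.98656350e-01,
         1.31791667e+00],
       [ 0.00000000e+00,  0.00000000e+00,  0.00000000e+00,
         1.00000000e+00]])}
{'camera_matrix': array([[297.31863964,   0.        , 257.35769265],
       [  0.        , 297.31863964, 190.235269  ],
       [  0.        ,   0.        ,   1.        ]]), 'mount': array([[-1.15385958e-03, -9.44769730e-01, -3.27732858e-01,
         8.42111663e-02],
       [ 9.99999334e-01, -1.08301349e-03, -3.98679754e-04,
        -1.76868096e-04],
       [ 2.17214584e-05, -3.27733100e-01,  9.44770350e-01,
        -1.51377164e-01],
       [ 0.00000000e+00,  0.00000000e+00,  0.00000000e+00,
         1.00000000e+00]])}
```

View pics/top0.png

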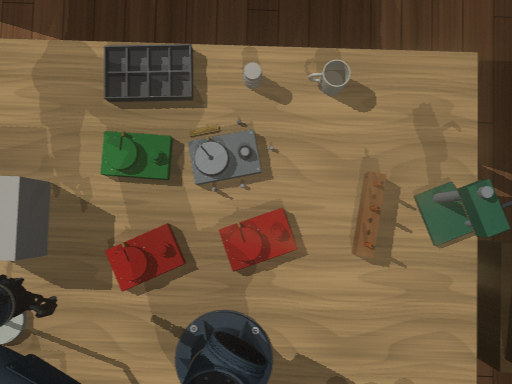

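View pics/scene0.png

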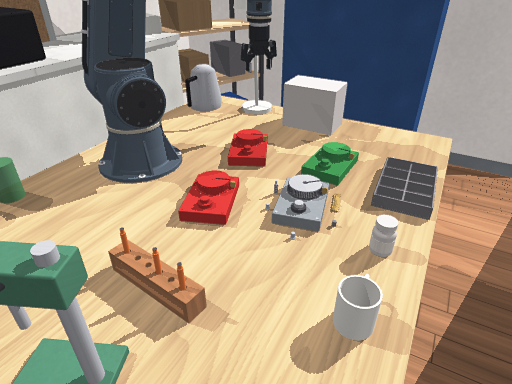

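Testers in the top image: green (137,155), red (147,257), red (258,240) and grey (225,157). The description fits the grey one with the steel dial, so I'll check it in a close crop.

Run:
```python
import cv2,numpy as np
z=np.load("top0.npz"); im=z['im'][110:205,170:290]
cv2.imwrite("pics/crop0.png",cv2.resize(im,None,fx=6,fy=6,interpolation=cv2.INTER_CUBIC)[:,:,::-1])
z=np.load("scene0.npz"); im=z['im'][160:250,250:370]
cv2.imwrite("pics/crop1.png",cv2.resize(im,None,fx=6,fy=6,interpolation=cv2.INTER_CUBIC)[:,:,::-1])
```

```text
(no output)
```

View pics/crop0.png

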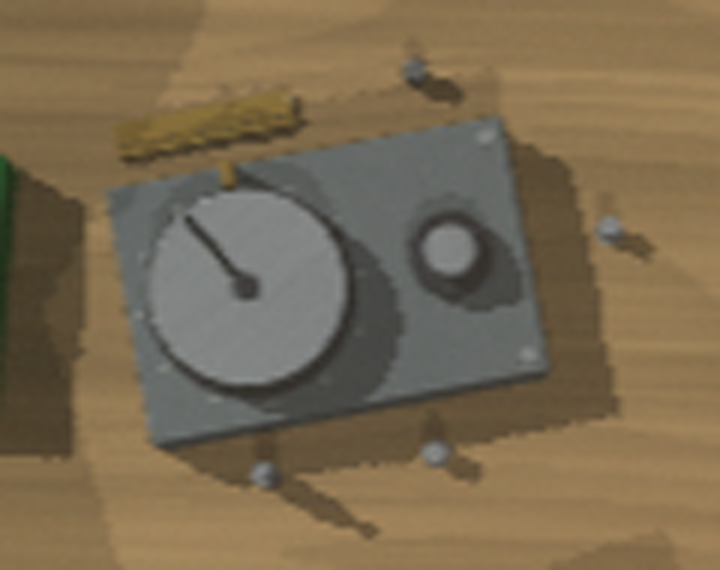

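View pics/crop1.png

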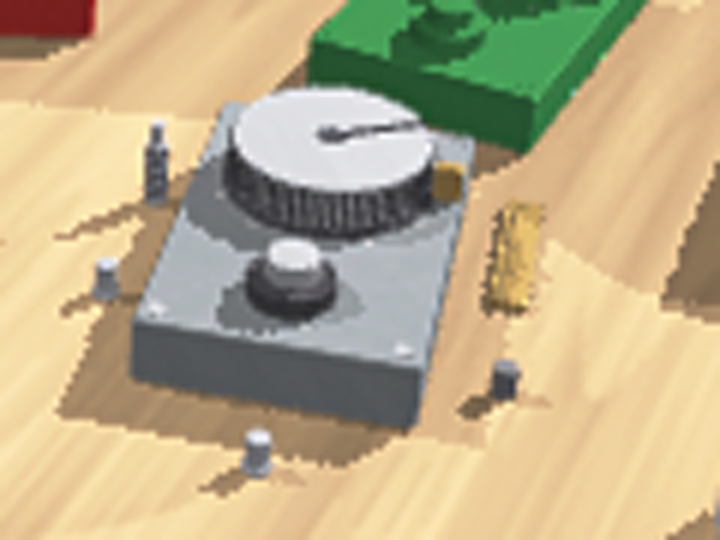

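```bash
cat > h.py <<'E'
import numpy as np
from station import *
def onplane(n,u,v,z):
    p=camera_params(n);K=p['camera_matrix'];T=np.linalg.inv(p['camera_from_world'])
    r=T[:3,:3]@np.linalg.solve(K,[u,v,1]);o=T[:3,3]
    return o+r*(z-o[2])/r[2]
def pix(n,u,v,d):
    p=camera_params(n);K=p['camera_matrix'];T=np.linalg.inv(p['camera_from_world'])
    return T[:3,:3]@(np.linalg.solve(K,[u,v,1])*d)+T[:3,3]
E
python3 - <<'E'
from h import *
d=np.load("top0.npz")['d']
c=lambda x,y:(170+(x+.5)/6-.5,110+(y+.5)/6-.5)
P={}
for n,x,y,z in [("dial",248,288,.06),("mark",187,217,.06),("idx",229,170,.053),("cap",449,250,.06),("housing",264,468,.046),("pc0",436,448,.018),("pc1",610,228,.018),("plug",415,68,.016),("rulerA",122,145,.005),("rulerB",297,108,.005)]:
    u,v=c(x,y); P[n]=onplane("top",u,v,z); print(n,np.round(P[n],4), np.round(pix("top",u,v,d[int(round(v)),int(round(u))]),4))
f=lambda a:np.degrees(np.arctan2(*(P[a]-P["dial"])[[1,0]]))
for a in("mark","idx","cap"): print(a,f(a),np.linalg.norm((P[a]-P["dial"])[:2]))
for r in d[149:155,240:250]: print(np.round(r,3))
E
```

```text
dial [0.5895 0.0531 0.06  ] [0.5892 0.0529 0.0621]
mark [0.6231 0.0837 0.06  ] [0.6229 0.0836 0.0609]
idx [0.6478 0.065  0.053 ] [0.6502 0.0664 0.0397]
cap [ 0.6107 -0.0432  0.06  ] [ 0.6108 -0.0432  0.0597]
housing [0.5037 0.0437 0.046 ] [0.5044 0.0446 0.0363]
pc0 [ 0.5181 -0.0388  0.018 ] [ 0.518  -0.0388  0.0189]
pc1 [ 0.6306 -0.1221  0.018 ] [ 0.6306 -0.1221  0.0178]
plug [ 0.7087 -0.0224  0.016 ] [ 0.7081 -0.0225  0.0187]
rulerA [0.6677 0.1245 0.005 ] [ 0.6689  0.1255 -0.0015]
rulerB [0.6891 0.0369 0.005 ] [ 0.6905  0.0375 -0.0022]
mark 42.33366993002115 0.04546602214648562
idx 11.518333502583953 0.05954026578168255
cap -77.5541204031384 0.09864669305455867
[1.302 1.293 1.29  1.287 1.291 1.291 1.291 1.292 1.304 1.305]
[1.289 1.295 1.291 1.295 1.292 1.292 1.292 1.296 1.295 1.306]
[1.289 1.292 1.29  1.292 1.29  1.293 1.287 1.292 1.294 1.305]
[1.294 1.29  1.292 1.294 1.293 1.297 1.29  1.29  1.29  1.303]
[1.305 1.294 1.29  1.288 1.29  1.289 1.294 1.295 1.292 1.305]
[1.306 1.291 1.292 1.289 1.292 1.291 1.292 1.292 1.301 1.307]
```

Grey tester confirmed: in the crop the dial centre is at (248,288), the mark end at (187,217), the brass bar at (229,170) and the cap at (449,250). Mark radius comes out at 45.5 mm and dial-to-cap at 98.6 mm, which match the given sizes. The mark is 30° anticlockwise of the bar axis, so the dial is one click short. I'll shut the gripper and turn it to align with the world axes.

>>> {"fn": "jog_arm", "kwargs": {"increments": [{"jaw":1,"translation":[0,0,0],"turn":[0,0,0.045]},{"jaw":1,"translation":[0,0,0],"turn":[0,0,0.045]},{"jaw":1,"translation":[0,0,0],"turn":[0,0,0.045]},{"jaw":1,"translation":[0,0,0],"turn":[0,0,0.045]},{"jaw":1,"translation":[0,0,0],"turn":[0,0,0.045]},{"jaw":1,"translation":[0,0,0],"turn":[0,0,0.045]},{"jaw":1,"translation":[0,0,0],"turn":[0,0,0.045]},{"jaw":1,"translation":[0,0,0],"turn":[0,0,0.045]}], "newtons": 20}}

```text
clock: 0.9
tcp_pos: [0.225, 0.4443, 0.2202]
orientation: [-179.9, 0.3, 85.9]
contact_force: [-0.1, 0.2, 0.5]
grip_width: -0.0004
```

>>> {"fn": "jog_arm", "kwargs": {"increments": [{"jaw":1,"translation":[-0.1,0.097,0],"turn":[0,0,-0.022]},{"jaw":1,"translation":[-0.1,0.097,0],"turn":[0,0,0]},{"jaw":1,"translation":[-0.1,0.097,0],"turn":[0,0,0]},{"jaw":1,"translation":[-0.1,0.097,0],"turn":[0,0,0]},{"jaw":1,"translation":[-0.1,0.097,0],"turn":[0,0,0]},{"jaw":1,"translation":[-0.1,0.097,0],"turn":[0,0,0]},{"jaw":1,"translation":[-0.1,0.097,0],"turn":[0,0,0]},{"jaw":1,"translation":[-0.1,0.097,0],"turn":[0,0,0]},{"jaw":1,"translation":[-0.1,0.097,0],"turn":[0,0,0]},{"jaw":1,"translation":[-0.1,0.097,0],"turn":[0,0,0]},{"jaw":1,"translation":[0,0,0],"turn":[0,0,0]}]}}

```text
clock: 2.0
tcp_pos: [0.5179, 0.1254, 0.2175]
orientation: [-179.6, 0.5, 89.3]
contact_force: [-0.4, 0.9, 0.0]
grip_width: 0.0003
```

>>> {"fn": "jog_arm", "kwargs": {"increments": [{"jaw":1,"translation":[-0.036,0.047,0.08],"turn":[0,0,0]},{"jaw":1,"translation":[-0.036,0.047,0.09],"turn":[0,0,0]},{"jaw":1,"translation":[-0.036,0.047,0.09],"turn":[0,0,0]},{"jaw":1,"translation":[-0.036,0.047,0.09],"turn":[0,0,0]},{"jaw":1,"translation":[0,0,0],"turn":[0,0,0]}]}}

```text
clock: 2.5
tcp_pos: [0.5742, 0.0793, 0.1083]
orientation: [-179.5, 0.5, 89.2]
contact_force: [-0.6, 0.2, -0.2]
grip_width: -0.0001
```

Run:
```python
from h import *
import cv2
print(get_obs()['tcp_pos'],get_obs()['orientation'])
im,d=get_image("wrist"); cv2.imwrite("pics/w1.png",im[:,:,::-1])
```

```text
[0.57415055 0.07929148 0.10825552] [-179.52880708    0.46341102   89.21801857]
```

View pics/w1.png

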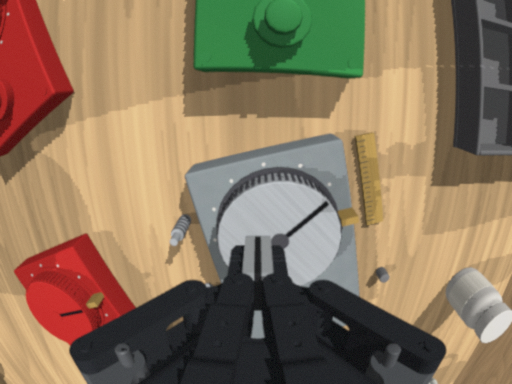

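Wrist view: the shut fingertips are at about (257,240), over the dial's left half. The dial centre is near (281,240), the pointer end at (327,204) and the brass bar at (347,216), which agrees with the measurement. I'll lower gently until contact.

>>> {"fn": "jog_arm", "kwargs": {"increments": [{"jaw":1,"translation":[0.01,0,0.04],"turn":[0,0,0]},{"jaw":1,"translation":[0,0,0.02],"turn":[0,0,0]},{"jaw":1,"translation":[0,0,0.01],"turn":[0,0,0]},{"jaw":1,"translation":[0,0,0.01],"turn":[0,0,0]}]}}

```text
clock: 2.95
tcp_pos: [0.5741, 0.0855, 0.0875]
orientation: [-179.8, 0.4, 89.4]
contact_force: [-0.5, -0.8, 0.1]
grip_width: -0.0001
```

>>> {"fn": "jog_arm", "kwargs": {"increments": [{"jaw":1,"translation":[-0.005,0,0.006],"turn":[0,0,0]},{"jaw":1,"translation":[0,0,0.006],"turn":[0,0,0]},{"jaw":1,"translation":[0,0,0.008],"turn":[0,0,0]}]}}

```text
clock: 3.25
tcp_pos: [0.5743, 0.0842, 0.0819]
orientation: [-179.9, 0.4, 89.4]
contact_force: [0.1, -0.2, 0.4]
grip_width: 0.0
```

>>> {"fn": "jog_arm", "kwargs": {"increments": [{"jaw":1,"translation":[0,0,0.005],"turn":[0,0,0]},{"jaw":1,"translation":[0,0,0.005],"turn":[0,0,0]}]}}

```text
clock: 3.45
tcp_pos: [0.5744, 0.0841, 0.0788]
orientation: [-179.9, 0.4, 89.4]
contact_force: [-0.0, 0.3, 0.3]
grip_width: 0.0
```

Run:
```python
from h import *
import cv2
o=get_obs();print(o['tcp_pos'],o['contact_force'])
im,d=get_image("scene"); c=cv2.resize(im[130:230,250:370],None,fx=6,fy=6,interpolation=cv2.INTER_CUBIC)[:,:,::-1];cv2.imwrite("pics/s2.png",c)
p=camera_params("scene")
for z in(.025,):
    q=o['tcp_pos']-[0,0,z]; x=p['camera_from_world'][:3,:3]@q+p['camera_from_world'][:3,3]; u=p['camera_matrix']@x; u=u[:2]/u[2]; print((u-[250,130])*6)
```

```text
[0.57439289 0.08413094 0.07878344] [-0.02525302  0.28882261  0.29230131]
[321.06315386 284.17274698]
```

View pics/s2.png

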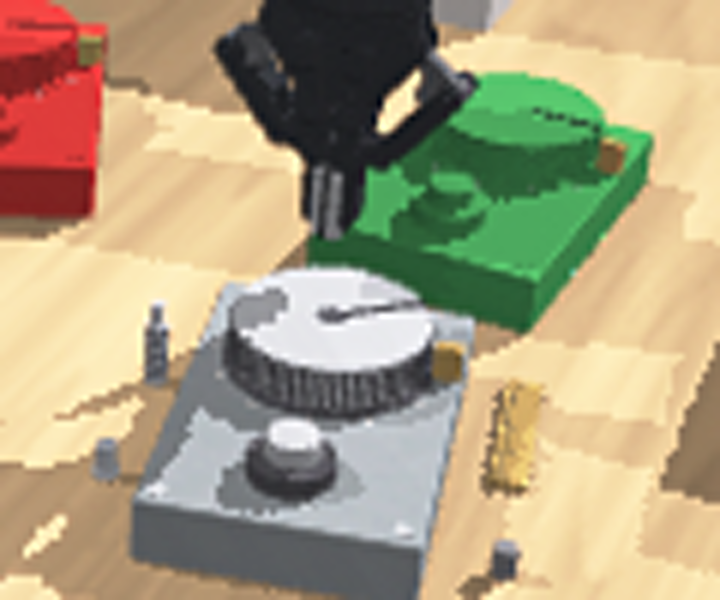

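The fingertip appears at crop (330,235), well above the predicted (321,284). I'll check that with depth before moving on.

Run:
```python
from h import *
import cv2
im,d=get_image("scene"); 
for cx,cy in[(328,232),(328,225),(320,215),(340,215),(328,200),(328,180),(330,310),(390,330)]:
    u,v=250+cx/6-.4,130+cy/6-.4
    print(cx,cy,np.round(pix("scene",u,v,np.median(d[int(round(v)),int(round(u))])),4),im[int(round(v)),int(round(u))])
im,d=get_image("top"); cv2.imwrite("pics/t2.png",cv2.resize(im[110:205,170:290],None,fx=6,fy=6,interpolation=cv2.INTER_CUBIC)[:,:,::-1])
o=get_obs();p=camera_params("top")
q=o['tcp_pos']-[0,0,.025]; x=p['camera_from_world'][:3,:3]@q+p['camera_from_world'][:3,3]; u=p['camera_matrix']@x; u=u[:2]/u[2]; print((u-[170,110])*6)
```

```text
328 232 [0.5791 0.0714 0.0924] [110 109 113]
328 225 [0.5789 0.0711 0.0964] [92 93 96]
320 215 [0.5736 0.0732 0.0994] [54 54 56]
340 215 [0.583  0.0752 0.101 ] [78 78 82]
328 200 [0.5768 0.0739 0.1082] [72 72 73]
328 180 [0.5761 0.0738 0.1188] [47 47 50]
330 310 [0.5889 0.0561 0.0594] [131 130 138]
390 330 [0.6209 0.053  0.0594] [235 235 239]
[181.58146788 316.54979333]
```

View pics/t2.png

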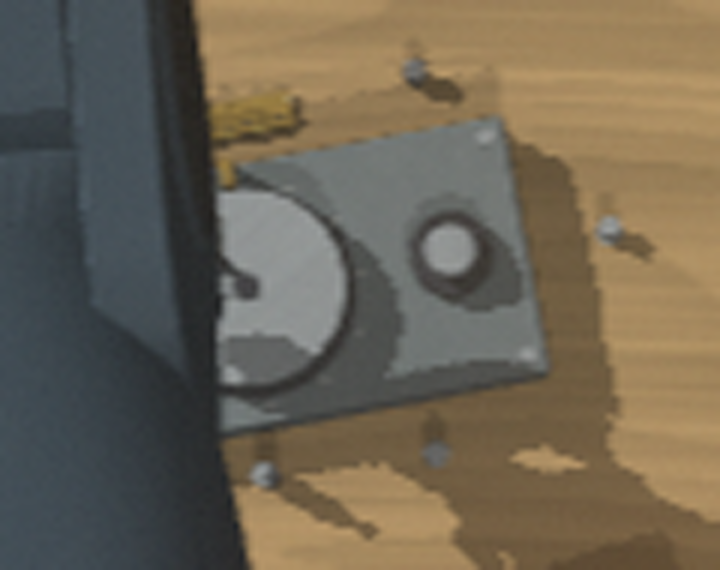

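Depth puts the fingertip at z ≈ 0.091 (x 0.578, front face at y 0.071), while the dial top measures 0.059. So the tip is about 12 mm behind the reported TCP, not 25 mm ahead. The wrist view's geometry gives the same. Contact should therefore come near TCP z ≈ 0.047, and I'll descend on that basis while watching the force.

>>> {"fn": "jog_arm", "kwargs": {"increments": [{"jaw":1,"translation":[0,0,0.02],"turn":[0,0,0]},{"jaw":1,"translation":[0,0,0.02],"turn":[0,0,0]},{"jaw":1,"translation":[0,0,0.02],"turn":[0,0,0]},{"jaw":1,"translation":[0,0,0],"turn":[0,0,0]}]}}

```text
clock: 4.0
tcp_pos: [0.5742, 0.084, 0.059]
orientation: [-179.9, 0.4, 89.4]
contact_force: [0.4, -0.5, -0.5]
grip_width: -0.0002
```

Run:
```python
from h import *
import cv2
o=get_obs();print(o['tcp_pos'],o['contact_force'])
im,d=get_image("scene"); c=cv2.resize(im[130:230,250:370],None,fx=6,fy=6,interpolation=cv2.INTER_CUBIC)[:,:,::-1];cv2.imwrite("pics/s3.png",c)
```

```text
[0.57417571 0.08397345 0.05899114] [ 0.40189618 -0.49349467 -0.49277308]
```

View pics/s3.png

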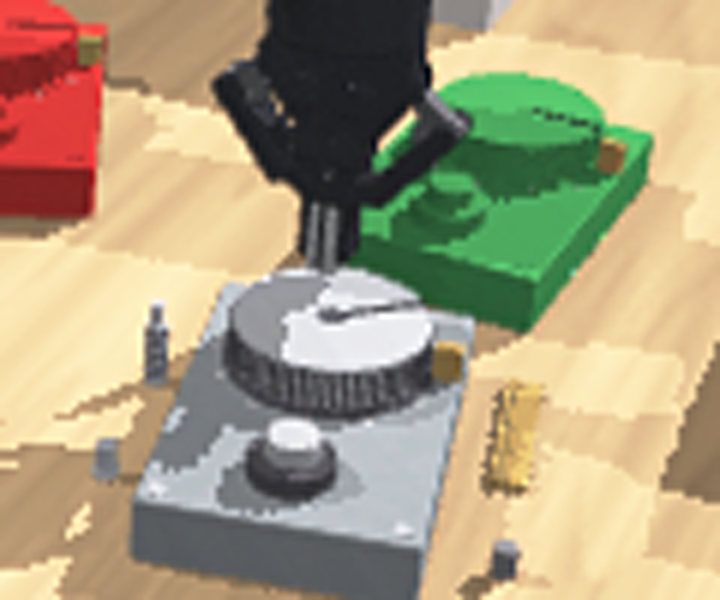

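The tip is now at crop (325,270), right above the dial's far part and not touching. About 10 mm is left.

>>> {"fn": "jog_arm", "kwargs": {"increments": [{"jaw":1,"translation":[0,0,0.015],"turn":[0,0,0]},{"jaw":1,"translation":[0,0,0.01],"turn":[0,0,0]}]}}

```text
clock: 4.25
tcp_pos: [0.5747, 0.084, 0.0519]
orientation: [-179.9, 0.4, 89.4]
contact_force: [-0.4, 0.5, 1.1]
grip_width: 0.0002
```

>>> {"fn": "jog_arm", "kwargs": {"increments": [{"jaw":1,"translation":[0,0,0.007],"turn":[0,0,0]},{"jaw":1,"translation":[0,0,0.007],"turn":[0,0,0]}]}}

```text
clock: 4.45
tcp_pos: [0.5773, 0.085, 0.0515]
orientation: [179.7, 0.2, 89.4]
contact_force: [-7.2, 1.9, 34.4]
grip_width: -0.0001
```

Contact, but 34 N is more than I want. I'll ease to about 1 mm of press per row and stroke clockwise a few rows.

>>> {"fn": "jog_arm", "kwargs": {"increments": [{"jaw":1,"translation":[0,0,0.0035],"turn":[0,0,0]},{"jaw":1,"translation":[0.0025,0.006,0.0035],"turn":[0,0,0.0167]},{"jaw":1,"translation":[0.0025,0.006,0.0035],"turn":[0,0,0.0167]},{"jaw":1,"translation":[0.0025,0.006,0.0035],"turn":[0,0,0.0167]}]}}

```text
clock: 4.85
tcp_pos: [0.5859, 0.0874, 0.0517]
orientation: [179.2, 0.0, 80.1]
contact_force: [-1.3, -1.0, 13.5]
grip_width: 0.0003
```

Run:
```python
from h import *
import cv2
o=get_obs();print(o['tcp_pos'],o['contact_force'],o['wrist_torque'])
im,d=get_image("scene"); c=cv2.resize(im[130:230,250:370],None,fx=6,fy=6,interpolation=cv2.INTER_CUBIC)[:,:,::-1];cv2.imwrite("pics/s4.png",c)
```

```text
[0.58590662 0.08744109 0.05170719] [-1.26960833 -0.98092719 13.52310114] [-0.31407109  0.31712317 -0.05572136]
```

View pics/s4.png

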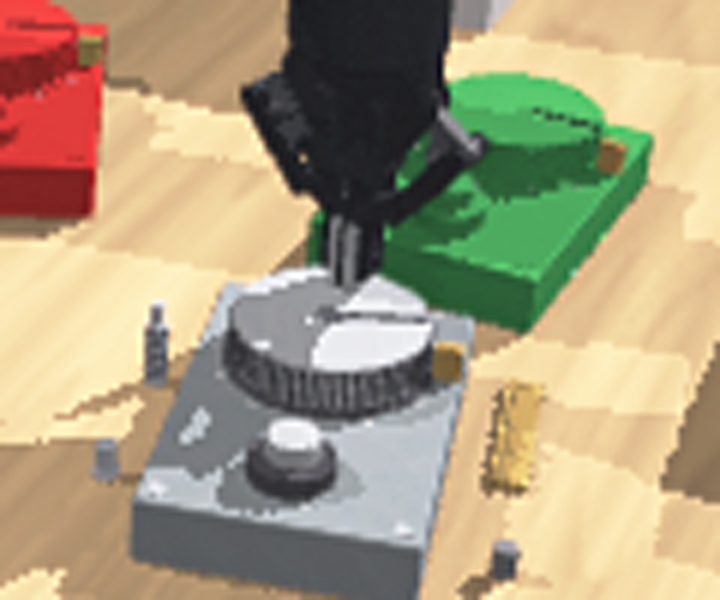

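The dial is following: the pointer end moved from (420,303) to (427,320). I'll work out its angle.

```bash
cat >> h.py <<'E'
def ang(u,v,c=None):  # crop px (6x, off 250,130) scene
    P=onplane("scene",250+(u+.5)/6-.5,130+(v+.5)/6-.5,.06); return P
E
python3 - <<'E'
from h import *
for a,b in [((330,315),(420,303)),((330,316),(429,320))]:
    A,B=ang(*a),ang(*b); d=(B-A)[:2]; print(A,np.degrees(np.arctan2(d[1],d[0])),np.linalg.norm(d))
p=camera_params("scene");C=np.array([.5895,.0531,.06])
for t in(42,27,12): 
    q=C+.045*np.array([np.cos(np.radians(t)),np.sin(np.radians(t)),0]);x=p['camera_from_world'][:3,:3]@q+p['camera_from_world'][:3,3]; u=p['camera_matrix']@x; print(t,(u[:2]/u[2]-[250,130])*6)
E
```

```text
[0.59088828 0.05101737 0.06      ] 42.65539260672032 0.046379908659923044
[0.59123754 0.0501631  0.06      ] 24.347947793703348 0.047242244056245
42 [414.04542582 298.72345416]
27 [420.07294785 311.31351995]
12 [419.77181098 324.03863553]
```

>>> {"fn": "jog_arm", "kwargs": {"increments": [{"jaw":1,"translation":[0.001,0.0063,0.0035],"turn":[0,0,0.0167]},{"jaw":1,"translation":[0.001,0.0063,0.0035],"turn":[0,0,0.0167]},{"jaw":1,"translation":[0.001,0.0063,0.0035],"turn":[0,0,0.0167]}]}}

```text
clock: 5.2
tcp_pos: [0.5949, 0.0876, 0.0517]
orientation: [178.9, -0.3, 70.6]
contact_force: [-3.4, -1.9, 14.6]
grip_width: -0.0002
```

Run:
```python
from h import *
import cv2
o=get_obs();print(o['tcp_pos'],o['contact_force'],o['wrist_torque'])
im,d=get_image("scene"); c=cv2.resize(im[130:230,250:370],None,fx=6,fy=6,interpolation=cv2.INTER_CUBIC)[:,:,::-1];cv2.imwrite("pics/s5.png",c)
```

```text
[0.59485115 0.08761258 0.05171492] [-3.38927024 -1.94021112 14.60711908] [-0.29748508  0.92418396 -0.12790055]
```

View pics/s5.png

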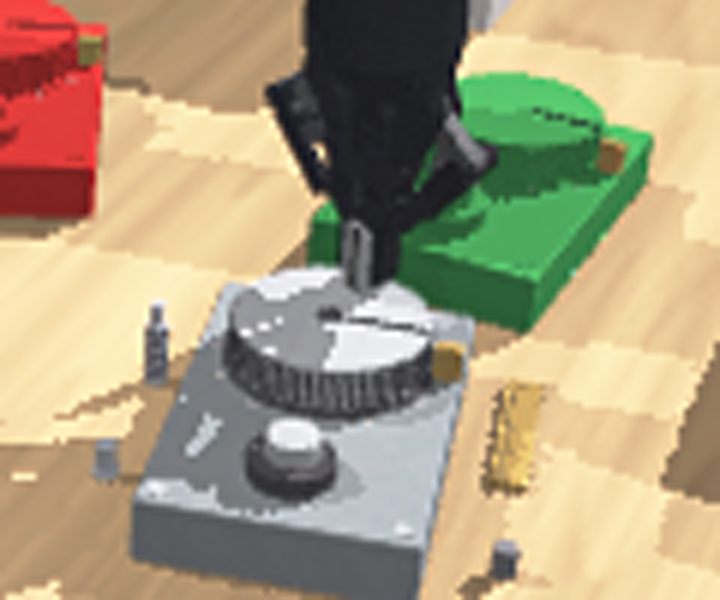

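The pointer end is at about (428,330), near home. Lifting to let it settle.

>>> {"fn": "jog_arm", "kwargs": {"increments": [{"jaw":1,"translation":[0,0,-0.02],"turn":[0,0,0]},{"jaw":1,"translation":[0,0,-0.05],"turn":[0,0,0]},{"jaw":1,"translation":[0,0,-0.05],"turn":[0,0,0]},{"jaw":1,"translation":[0,0,0],"turn":[0,0,0]},{"jaw":1,"translation":[0,0,0],"turn":[0,0,0]}]}}

```text
clock: 5.75
tcp_pos: [0.5945, 0.0876, 0.0889]
orientation: [178.8, -0.3, 70.4]
contact_force: [-0.4, 1.5, -0.3]
grip_width: -0.0
```

Run:
```python
from h import *
import cv2
o=get_obs();print(o['tcp_pos'],o['contact_force'],o['orientation'])
im,d=get_image("scene"); c=cv2.resize(im[165:215,280:340],None,fx=12,fy=12,interpolation=cv2.INTER_CUBIC)[:,:,::-1];cv2.imwrite("pics/s6.png",c)
im,d=get_image("wrist"); c=cv2.resize(im[100:300,150:420],None,fx=2.9,fy=2.9,interpolation=cv2.INTER_CUBIC)[:,:,::-1];cv2.imwrite("pics/w6.png",c)
```

```text
[0.59446984 0.08763632 0.08891608] [-0.41809923  1.47673344 -0.31640605] [178.82457409  -0.33955194  70.36607682]
```

View pics/s6.png

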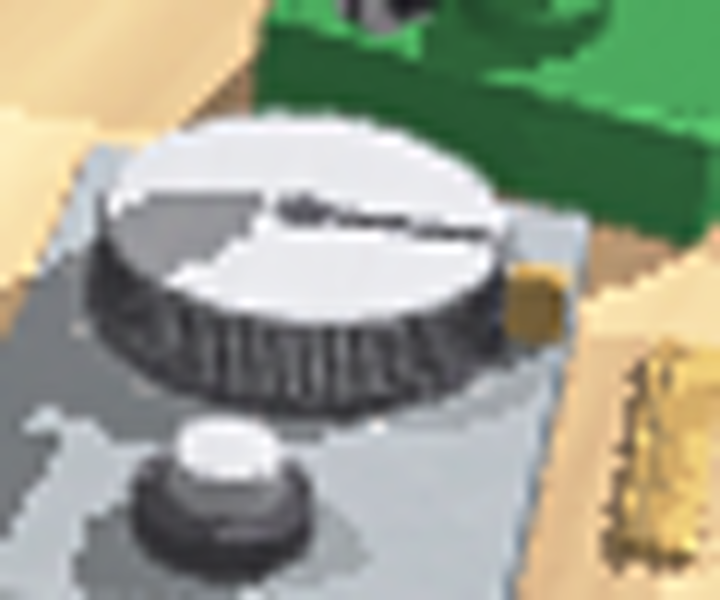

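View pics/w6.png

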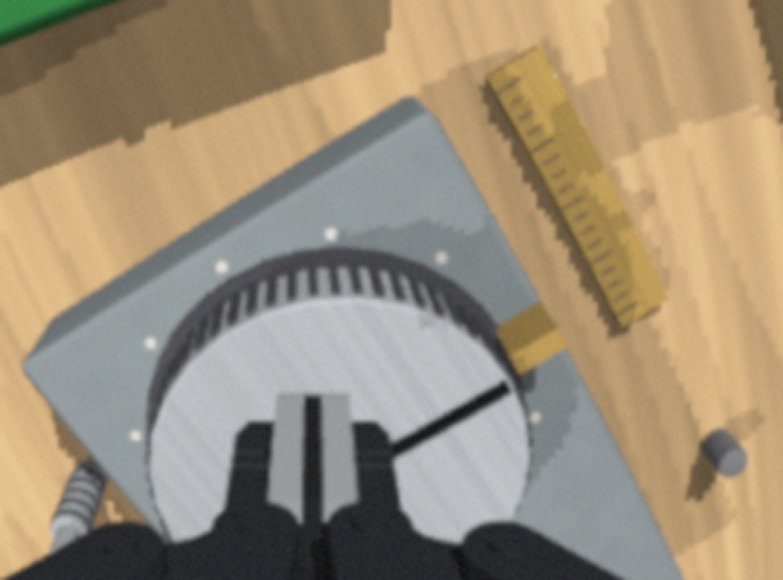

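The pointer end is at (508,387) and the brass bar's near end at about (505,352), but parallax matters here. I'll compute the angle with the fisheye model.

```bash
cat >> h.py <<'E'
from scipy.spatial.transform import Rotation as Ro
def wray(u,v,o,z):
    p=camera_params("wrist");K=p['camera_matrix'];M=p['mount']
    a=np.array([(u-K[0,2])/K[0,0],(v-K[1,2])/K[1,1]]);r=np.linalg.norm(a)
    d=np.r_[np.sin(r)*a/r,np.cos(r)]
    R=Ro.from_euler('xyz',o['orientation'],degrees=True).as_matrix()
    D=R@M[:3,:3]@d; C=R@M[:3,3]+o['tcp_pos']
    return C+D*(z-C[2])/D[2]
E
python3 - <<'E'
from h import *
o=get_obs()
f=lambda x,y:(150+(x+.5)/2.9-.5,100+(y+.5)/2.9-.5)
for dz in (0,.037,.0):
  oo=dict(o); oo['tcp_pos']=o['tcp_pos']+[0,0,dz]; print('dz',dz)
  Q={}
  for n,x,y,z in [("mark",508,387,.06),("in",400,449,.06),("barn",505,352,.053),("barf",556,328,.053),("plug",718,440,.016),("rul",490,80,.005),("d1",535,417,.035),("d2",441,258,.035),("d3",331,234,.035),("d4",222,267,.035),("d5",150,343,.035),("corner",413,99,.035)]:
    Q[n]=wray(*f(x,y),oo,z); print(n,np.round(Q[n],4))
  g=lambda a,b:np.degrees(np.arctan2(*(Q[b]-Q[a])[[1,0]]))
  print("line",g("in","mark"),"bar",g("barn","barf"))
  # circle through dots
  D=np.array([Q[k][:2] for k in("d1","d2","d3","d4","d5")])
  s=np.linalg.lstsq(np.c_[2*D,np.ones(5)],(D**2).sum(1),rcond=None)[0]; print("centre",s[:2],np.sqrt(s[2]+s[:2]@s[:2]))
  for k in Q: print(k,np.degrees(np.arctan2(*(Q[k][:2]-s[:2])[::-1])).round(1),np.linalg.norm(Q[k][:2]-s[:2]).round(4))
E
```

```text
dz 0
mark [0.636  0.0622 0.06  ]
in [0.6064 0.0554 0.06  ]
barn [0.6383 0.0678 0.053 ]
barf [0.6521 0.0694 0.053 ]
plug [ 0.7037 -0.011   0.016 ]
rul [0.6618 0.1235 0.005 ]
d1 [0.6433 0.0355 0.035 ]
d2 [0.6313 0.0898 0.035 ]
d3 [0.6071 0.1054 0.035 ]
d4 [0.5783 0.1066 0.035 ]
d5 [0.5526 0.0935 0.035 ]
corner [0.637  0.1307 0.035 ]
line 12.989105467529576 bar 6.339998507186928
centre [0.59006138 0.05219993] 0.055776078193182005
mark 12.3 0.047
in 11.1 0.0167
barn 17.9 0.0507
barf 15.5 0.0644
plug -29.1 0.13
rul 44.9 0.1012
d1 -17.4 0.0558
d2 42.4 0.0558
d3 72.3 0.0558
d4 102.2 0.0557
d5 132.2 0.0558
corner 59.1 0.0915
dz 0.037
mark [0.6393 0.0407 0.06  ]
in [0.6037 0.0325 0.06  ]
barn [0.642  0.0482 0.053 ]
barf [0.6586 0.0501 0.053 ]
plug [ 0.7175 -0.0404  0.016 ]
rul [0.6684 0.1167 0.005 ]
d1 [0.6475 0.0118 0.035 ]
d2 [0.6334 0.0759 0.035 ]
d3 [0.6048 0.0943 0.035 ]
d4 [0.5709 0.0957 0.035 ]
d5 [0.5405 0.0803 0.035 ]
corner [0.6401 0.1242 0.035 ]
line 12.989105467529514 bar 6.339998507186861
centre [0.58473368 0.03151798] 0.06581779048977444
mark 9.6 0.0554
in 3.0 0.019
barn 16.3 0.0597
barf 14.1 0.0761
plug -28.4 0.151
rul 45.5 0.1194
d1 -17.4 0.0658
d2 42.4 0.0658
d3 72.3 0.0659
d4 102.2 0.0657
d5 132.2 0.0659
corner 59.1 0.1079
dz 0.0
mark [0.636  0.0622 0.06  ]
in [0.6064 0.0554 0.06  ]
barn [0.6383 0.0678 0.053 ]
barf [0.6521 0.0694 0.053 ]
plug [ 0.7037 -0.011   0.016 ]
rul [0.6618 0.1235 0.005 ]
d1 [0.6433 0.0355 0.035 ]
d2 [0.6313 0.0898 0.035 ]
d3 [0.6071 0.1054 0.035 ]
d4 [0.5783 0.1066 0.035 ]
d5 [0.5526 0.0935 0.035 ]
corner [0.637  0.1307 0.035 ]
line 12.989105467529576 bar 6.339998507186928
centre [0.59006138 0.05219993] 0.055776078193182005
mark 12.3 0.047
in 11.1 0.0167
barn 17.9 0.0507
barf 15.5 0.0644
plug -29.1 0.13
rul 44.9 0.1012
d1 -17.4 0.0558
d2 42.4 0.0558
d3 72.3 0.0558
d4 102.2 0.0557
d5 132.2 0.0558
corner 59.1 0.0915
```

The white scale dots sit at -17.4, 42.4, 72.3, 102.2 and 132.2°, so zero is at 12.4°. The mark reads 12.3–13.0°, so the dial is home within 1°. Next I'll go over to the cap.

>>> {"fn": "jog_arm", "kwargs": {"increments": [{"jaw":1,"translation":[-0.098,0.049,0],"turn":[0.0067,0,0]},{"jaw":1,"translation":[-0.098,0.049,0],"turn":[0,0,0]},{"jaw":1,"translation":[-0.098,0.049,0],"turn":[0,0,0]},{"jaw":1,"translation":[-0.098,0.049,0],"turn":[0,0,0]},{"jaw":1,"translation":[0,0,0],"turn":[0,0,0]}]}}

```text
clock: 6.35
tcp_pos: [0.6091, -0.0463, 0.0842]
orientation: [-179.7, -0.3, 70.6]
contact_force: [-0.4, 0.5, -0.0]
grip_width: 0.0004
```

>>> {"fn": "jog_arm", "kwargs": {"increments": [{"jaw":1,"translation":[0.011,0.002,0.04],"turn":[0,0,0]},{"jaw":1,"translation":[0,0,0.02],"turn":[0,0,0]},{"jaw":1,"translation":[0,0,0],"turn":[0,0,0]}]}}

```text
clock: 6.65
tcp_pos: [0.6098, -0.0424, 0.0627]
orientation: [-179.5, -0.2, 70.5]
contact_force: [-0.8, 0.3, 1.0]
grip_width: 0.0
```

Run:
```python
from h import *
import cv2
o=get_obs();print(o['tcp_pos'],o['contact_force'],o['orientation'])
im,d=get_image("scene"); c=cv2.resize(im[130:230,250:370],None,fx=6,fy=6,interpolation=cv2.INTER_CUBIC)[:,:,::-1];cv2.imwrite("pics/s7.png",c)
```

```text
[ 0.6098365  -0.04237837  0.06274409] [-0.81147243  0.3315098   0.99065932] [-179.51404859   -0.24342227   70.54560837]
```

View pics/s7.png

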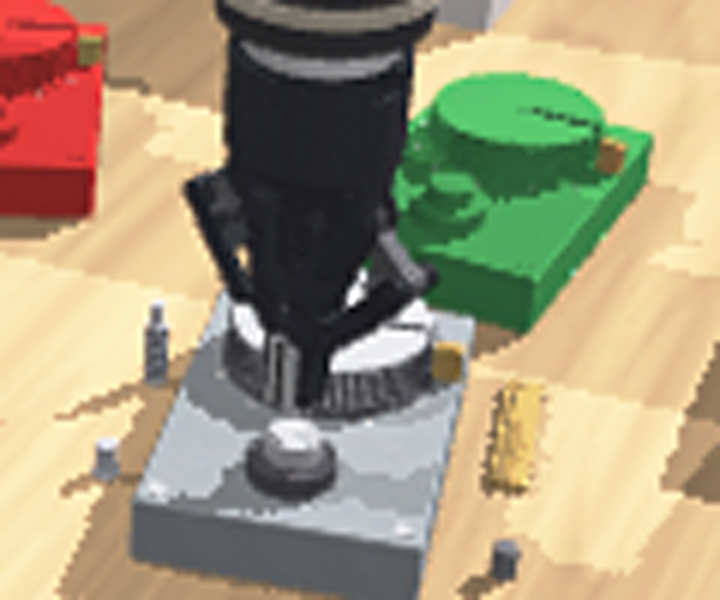

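The tip, at crop (290,405), is directly above the cap at (295,435), with a gap of about 11 mm. Pressing down.

>>> {"fn": "jog_arm", "kwargs": {"increments": [{"jaw":1,"translation":[0,0,0.02],"turn":[0,0,0]},{"jaw":1,"translation":[0,0,0.015],"turn":[0,0,0]},{"jaw":1,"translation":[0,0,0.01],"turn":[0,0,0]},{"jaw":1,"translation":[0,0,0.007],"turn":[0,0,0]}]}}

```text
clock: 7.1
tcp_pos: [0.6101, -0.0406, 0.0467]
orientation: [-179.6, -0.2, 70.7]
contact_force: [-1.1, -1.0, 2.8]
grip_width: -0.0001
```

>>> {"fn": "jog_arm", "kwargs": {"increments": [{"jaw":1,"translation":[-0.002,0,0.007],"turn":[0,0,0]},{"jaw":1,"translation":[0,0,0.007],"turn":[0,0,0]},{"jaw":1,"translation":[0,0,0.006],"turn":[0,0,0]}]}}

```text
clock: 7.4
tcp_pos: [0.6104, -0.0409, 0.0422]
orientation: [-179.7, -0.3, 70.7]
contact_force: [-14.8, 2.3, 40.1]
grip_width: -0.0004
```

There is a hard stop at TCP z 0.042 with 40 N, and the force was only 3 N on the spring before it, so the cap has bottomed. I'll hold lightly for a moment and then lift away.

>>> {"fn": "jog_arm", "kwargs": {"increments": [{"jaw":1,"translation":[0,0,0.003],"turn":[0,0,0]},{"jaw":1,"translation":[0,0,0.003],"turn":[0,0,0]},{"jaw":1,"translation":[0,0,-0.03],"turn":[0,0,0]},{"jaw":1,"translation":[0,0,-0.1],"turn":[0,0,0]},{"jaw":1,"translation":[0,0,-0.1],"turn":[0,0,0]},{"jaw":1,"translation":[0,0,-0.1],"turn":[0,0,0]},{"jaw":1,"translation":[-0.1,0,-0.1],"turn":[0,0,0]},{"jaw":1,"translation":[-0.15,0,0],"turn":[0,0,0]},{"jaw":1,"translation":[-0.15,0,0],"turn":[0,0,0]},{"jaw":1,"translation":[0,0,0],"turn":[0,0,0]},{"jaw":1,"translation":[0,0,0],"turn":[0,0,0]}]}}

```text
clock: 8.5
tcp_pos: [0.5696, -0.1592, 0.1783]
orientation: [-179.9, -0.3, 70.8]
contact_force: [0.0, -0.7, 0.3]
grip_width: 0.0
```

Run:
```python
from h import *
import cv2
o=get_obs();print(o['clock'],o['tcp_pos'],o['contact_force'],o['dq'])
im,d=get_image("scene"); c=cv2.resize(im[130:230,250:370],None,fx=6,fy=6,interpolation=cv2.INTER_CUBIC)[:,:,::-1];cv2.imwrite("pics/s8.png",c)
im,d=get_image("top"); c=cv2.resize(im[110:205,170:290],None,fx=6,fy=6,interpolation=cv2.INTER_CUBIC)[:,:,::-1];cv2.imwrite("pics/t8.png",c)
d0=np.load("top0.npz")['d']; print(np.median(d0[150:154,242:248]),np.median(d[150:154,242:248]))
```

```text
8.5 [ 0.56957537 -0.15919894  0.17833814] [ 0.04285722 -0.67961469  0.28021306] [-2.20814768 -0.48091244 -0.12299176  0.1033371  -0.59409057 -1.31454664]
1.2916088 1.2919371
```

View pics/s8.png

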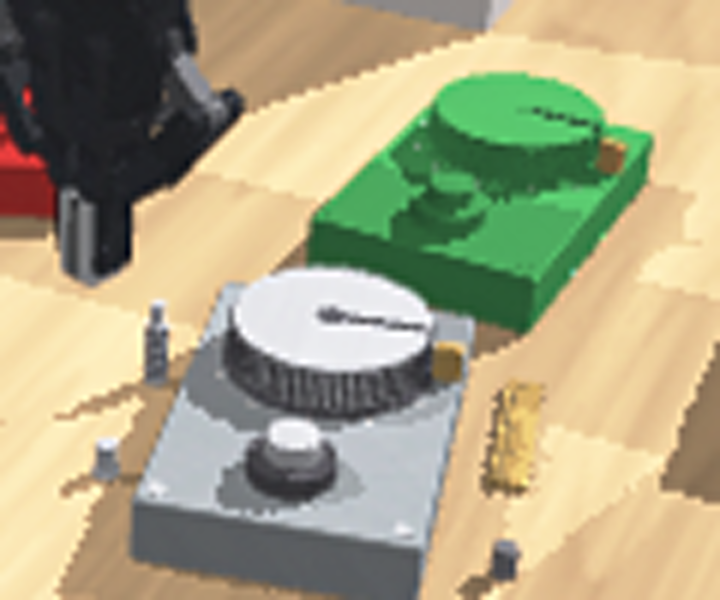

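View pics/t8.png

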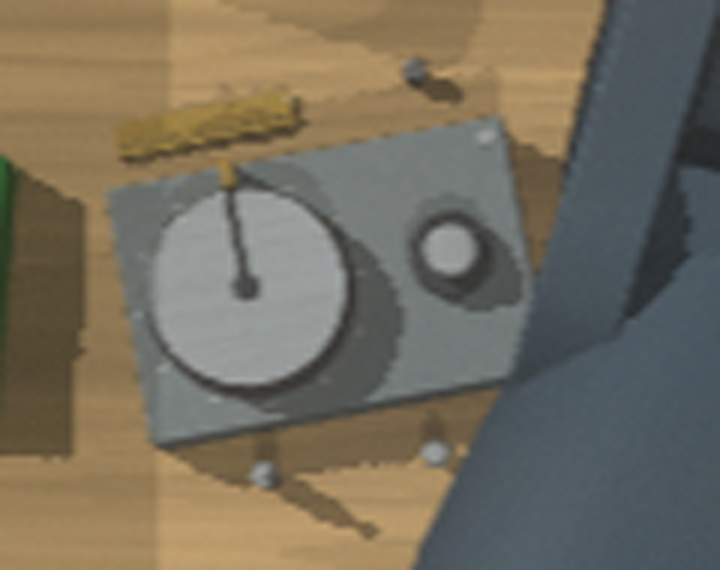

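The top view shows the pointer, end at (232,190), meeting the brass bar at (229,175). The cap at (449,250) is back at its starting depth (1.2919 against 1.2916 m). The ruler, plug, housing and pushcap0 are where they were; pushcap1 is hidden by the arm. I'll let the arm settle and hand in.

>>> {"fn": "jog_arm", "kwargs": {"increments": [{"jaw":1,"translation":[0,0,0],"turn":[0,0,0]},{"jaw":1,"translation":[0,0,0],"turn":[0,0,0]}]}}

```text
clock: 8.8
tcp_pos: [0.5703, -0.1567, 0.1778]
orientation: [-179.8, -0.3, 71.0]
contact_force: [-0.1, 0.4, -0.1]
grip_width: -0.0
```

```bash
python3 -c "
from station import *
print(close_job())"
```

```text
the job is handed in; nothing more can be done
None
```

I set the grey tester's dial, pressed the cap after that, and handed the job in at about 8.8 s; no verdict was reported.

**Dial:** I stroked it one click (30°) clockwise with the shut fingertips. After I lifted off, the mark read 12.3–13.0° against a zero of 12.4° from the scale dots, so it is home within about 1°. The final top view shows the pointer line meeting the brass bar.

**Cap:** I pressed it until it hit a hard stop at 40 N, about 9 mm of tool travel below the height where the fingertips had met the dial top. I then let it spring back, and its depth returned to the starting value (1.2919 m against 1.2916 m).

**Loose parts:** The housing, pushcap0, plug and ruler look unmoved. In the last picture pushcap1 was hidden behind the arm, and I did not recheck the barrels; the fingertips passed near neither.

**Disagreements:**
- **Fingertip position:** The fingertips touched the dial with the TCP at z ≈ 0.051. That puts them about 9–12 mm behind the reported TCP, not 25 mm ahead as `finger_overhang` says. I used the depth image and contact force instead.
- **First contact:** It briefly reached 34 N, and I eased it to about 14 N for the stroke.
- **Brass bar:** In the wrist view the bar itself read about 16–18°. I put that down to picking its side face and trusted the dots and the top view.

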